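# Seat the paint sample and hold the 45-degree lamp up at its top stop

### The job

Get the square painted sample block ready for a shade check: set it, painted face up, in the square recess of the viewing stand and press it fully home, so that it lies flush with the deck, and take your hand off it. Then squeeze the release button in the grip of the telescoping lamp mast and, keeping it squeezed, pull the lamp up past the first stop to the second stop at the top of its travel, and hold it there: nothing catches the lamp at the top, so finish still gripping it, fully extended. Leave the round sample, the jars and the bottles where they stand.

Things in the scene. Friction and masses are not known exactly. Their poses are not given: they have to be found in the camera images.
- block_center (a point): centre of the loose square sample block: metal, 40 x 40 x 20 mm, 60 g, ochre painted top, slightly bevelled foot. It starts flat on the bench, painted face up (this point 10 mm above the bench). x and y axes square to its sides, z up; all four quarter turns fit the recess.
- recess (a point): middle of the mouth of the square recess, level with the flat 80 x 80 mm deck round it, 30 mm above the bench. Recess 42.4 mm square, 20 mm deep, mouth bevelled 1.5 mm; x, y axes square to its sides. With the block fully home its painted face is flush with the deck, its centre 10 mm below this point. The stand does not move; the mast's axis is 160 mm away along this frame's -y.
- lamp_grip (a point): centre of the black grip at the mast's top, on its axis; rises with the lamp; parked 169 mm above the bench. Grip 32 mm (x) by 26 mm (y), from 28 mm below to 24 mm above this point, free above. The release button is in its -x face (toward the robot): fingers from above, closing along this frame's x, squeeze it against the plain far face. Keep fingertips under 20 mm below this point.
- release_face (a point): middle of the outer face of the release button: a 14 mm (y) by 30 mm (z) push plate that stands 6.5 mm out of the -x face of the grip, so the grip is 38.5 mm wide over the button and 32 mm with it pressed.
- release (a joint): travel of the release button, m: 0 out, 0.0065 fully in; sprung, about 5 N holds it in. It frees the catch when more than about 5 mm in. With it out, the catch pin locks the lamp when parked, and springs into the hole at the first stop.
- lamp_head (a joint): height of the lamp on its telescoping mast, m: 0 parked (start), 0.05 first stop, 0.10 second stop (end of travel, a firm stop). Straight up; the moving part weighs about 0.36 kg and slides with little resistance while the button is kept in. No catch at the second stop: let go, it sinks at once, until the pin springs into the first stop.
- viewing_stand: the heavy stand, which does not move: grey base plate 96 x 245 mm, 10 mm thick, the aluminium stage with the recess at its +y end, the lamp mast at its -y end (the lamp hangs on a rod on the mast's +y side, up to 70 mm from the axis); origin on the bench under its middle.
- round_sample: loose round painted sample, 45 mm across, 20 mm high, origin at the centre of its underside; it belongs to another stand, leave it.
- jar_05: loose jar with pale lid, 70 mm across, 76 mm high, origin under its centre, close behind the stand; leave it.
- clip (a joint): travel of a bent spring leaf in the recess's +x wall, m: 0 free, up to 0.004 pushed back. It bears on the block once that is about 6 mm in, so the block does not sink home by its own weight: start it in the recess, let go, then push straight down on the middle of its top, 5 to 15 N. It then stays.
- amber_3: loose small brown bottle with white cap, the nearest of three, 42 mm across, 85 mm high, origin under its centre; leave it.

How it is judged:
By the outcome, as a careful person would: the job done as asked, in the order asked, and still so for the second after the job is handed in, while the arm keeps its last pose, push and grip.
It also fails if it takes over 58 s, if anything falls off the work surface, if the arm or the gripper's body presses on something with over 40 N, if the wrist force passes 120 N, or if a joint passes its speed limit or range.

### The arm

A 6-joint arm with a two-finger parallel gripper is mounted at the origin on a cart in front of the work surface, level with it; the furniture and walls round the work are solid. World frame = base frame: x ahead of the robot, y to its left, z up, the work surface at z = 0. Lengths are in m, angles in rad, forces in N, time in s.
With the tool pointing down it reaches from about 0.375 to 0.9 m from the base axis. Payload 3.1 kg.
Tool frame: the origin (TCP) lies on the centre line of the jaws, within the pads' length; the fingertips stand 8 mm ahead of it and the grasp point (between the pads) lies 11 mm behind it; z points along the fingers, y is the line along which they close (so a half turn about z gives the same grasp; the last joint's range is limited). The gripper opens to 87 mm and grips with 3 to 60 N. Pads are 19 mm wide; open, the fingers measure 117 mm over their backs; the gripper's body (75 mm by 190 mm) begins 51 mm behind the grasp point.
Start: joints at [1.103, 0.527, 1.433, -0, 1.181, -0.178], TCP at [0.179, 0.599, 0.231] pointing down, gripper open.
Joint ranges: [-3.08, 3.08], [-0.75, 2.2], [0.22, 2.44], [-1.43, 4.57], [0, 2.65], [-2.85, 2.85]. Speed limits (rad/s): [2.79, 2.79, 3.14, 3.14, 3.14, 3.14].

### API

Orientations are given as a unit quaternion [x, y, z, w].
In Python, from rig import robot gives the robot as it stands. The module is installed in compiled form; this text tells all that it offers.
- The arm moves only by the tool send_rows, never from a script. Its argument "increments" is one flat list of numbers, 7 for each row, row after row: the turn, a rotation vector about the world's x, y, z in rad, then the shift along the world's x, y, z in cm, then the opening, from 0 (shut) to 1 (fully open). A call has 1 to 20 rows; each row shifts and turns the commanded pose from where the row before left it; what a row does not reach is not made up. A row lasts 1/12 s, in which the tool goes at most 41.7 mm and 7.16 degrees, less where a joint would pass 70% of its speed; a pose out of reach is approached as far as the arm can. A call is refused whole if a number of a shift passes 4.17 or a number of a turn 0.125, either way. A call with a gripper value outside its range is refused whole. The fingers move at their own pace and stop on an object; "newtons" is the grip in N (left out, the last holds). Time passes only in rows, so rows that do not move let the fingers close. It gives the time, the measured TCP pose, the force, the opening and the grip force at its end, in the units of the state.
- robot.get_obs(): the state, without advancing time (a new reading comes with each control period).
- robot.camera(name): name is "side" or "top"; returns a dict with "image" (384x512x3 uint8, red, green, blue), "range_z" (384x512 float32, m along the optical axis (not along the pixel's ray), 0 where there is no reading), "fx", "fy", "cx", "cy" (pixels), "dist_coeffs" ([k1, k2, p1, p2, k3] as OpenCV has them; the pictures are not rectified), "R" (3x3) and "t" (3): a world point X has camera coordinates R X + t. Camera axes: x right, y down, z forward; pixel columns grow to the right and rows downward; lengths in m; the calibration is good to about 2 mm. A picture is of the moment at which its call begins.
- robot.hand_in(): hands the job in; it is judged then, once.
The state is a dict: "time": time; "q": joint angles; "joint_velocities": joint speeds; "joint_torque": joint torques, N m; "position": TCP position; "tool_rot": TCP orientation; "ft_force": force on the tool from outside, world axes, zero at the start; "moment": the same for the moment, N m; "grip_width": finger opening in m; "grip_force": force on a finger pad.
Only numpy, scipy, OpenCV 4.12 (cv2) and the standard library are available. Lean on these libraries where they do the work, as an engineer would, in place of code of your own. Each camera call takes 0.05 s, during which the arm holds its last target. There are 200 camera calls.

## Working session

There is one attempt and no reset: what is moved stays moved. The work goes in short steps, Python scripts to look and compute and a tool call to move; the robot and the scene stay as the last step left them, time stands still between calls to the robot, and variables do not carry over. Pictures are saved under pics/ and viewed, at most 12 in all, crops included, and the job is handed in when it is done.

Besides the shell and the picture viewer there is one more tool, called after "Call:" by a JSON object that holds its "method" and its "body". send_rows: Moves the arm, as the interface text tells. Its arguments: {"type":"object","properties":{"increments":{"type":"array"},"newtons":{"type":"number"}},"required":["increments"]}

```bash
mkdir -p pics
python3 - <<'E'
from rig import robot
import cv2,pickle
o=robot.get_obs();print(o)
d={}
for n in("side","top"):
    c=robot.camera(n);d[n]=c
    cv2.imwrite(f"pics/{n}0.png",cv2.resize(c["image"][:,:,::-1],(800,600),interpolation=cv2.INTER_CUBIC))
    print(n,c["fx"],c["cx"],c["cy"],c["dist_coeffs"],c["R"],c["t"])
pickle.dump(d,open("c0.pkl","wb"))
E
```

```text
{'time': 0.0, 'q': array([ 1.10250687e+00,  5.28440469e-01,  1.43391247e+00, -2.25137723e-05,
        1.18137355e+00, -1.78547143e-01]), 'joint_velocities': array([ 0.00142204,  0.00182205, -0.00061752,  0.00096547,  0.00075795,
       -0.00067859]), 'joint_torque': array([ 1.17392491e-05, -4.40032017e+01, -1.76598877e+01,  6.32483815e-02,
        5.80995844e-02, -1.48583476e-04]), 'position': array([0.17824364, 0.59829782, 0.22958416]), 'tool_rot': array([ 1.44360614e-01,  9.89524570e-01, -1.01491220e-03, -3.29207102e-04]), 'ft_force': array([-0.40181827,  0.71106702, -0.21376574]), 'moment': array([ 0.0516329 , -0.04088458,  0.03039224]), 'grip_force': 0.0, 'grip_width': 0.08727621325926137}
side 451.70872162551365 252.4234320355751 195.63006647231788 [-0.1766651  0.         0.         0.         0.       ] [[-9.99980067e-01 -5.61633882e-03 -2.88495408e-03]
 [-7.08496499e-04  5.53841045e-01 -8.32622120e-01]
 [ 6.27409392e-03 -8.32603479e-01 -5.53833984e-01]] [ 0.53277855 -0.00481563  1.11296943]
top 441.36800369818553 249.02817110703424 190.483628619059 [-0.07356819  0.          0.          0.          0.        ] [[ 0.01222114 -0.99990177  0.00686272]
 [-0.9910345  -0.01302539 -0.13296976]
 [ 0.13304609 -0.00517615 -0.99109634]] [0.15112806 0.53506223 1.04399185]
```

View pics/side0.png

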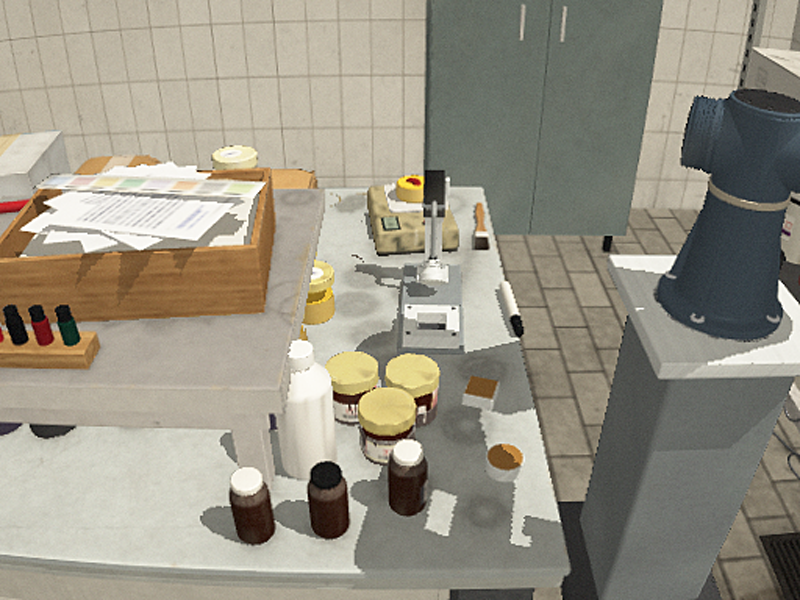

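View pics/top0.png

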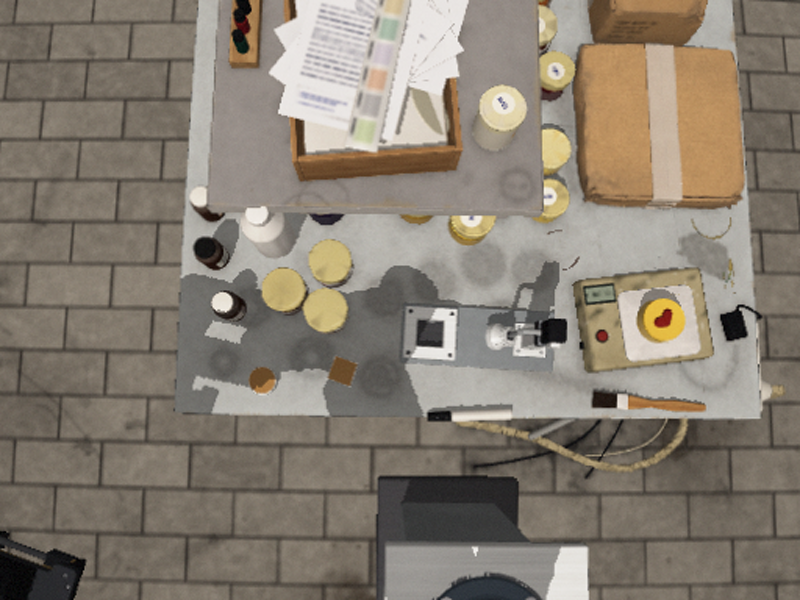

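The side view shows the block at about (482,388), the stand at (432,310) and the grip at (434,188). The top view shows the block at (342,371), the recess at (431,333) and the grip at (552,332). I'll enlarge both around the stand.

```bash
cat > h.py <<'E'
import numpy as np,cv2
def K(c): return np.array([[c["fx"],0,c["cx"]],[0,c["fy"],c["cy"]],[0,0,1.]])
def ray(c,uv):
    n=cv2.undistortPoints(np.array(uv,float).reshape(-1,1,2),K(c),np.array(c["dist_coeffs"],float)).reshape(-1,2)
    d=np.c_[n,np.ones(len(n))]@c["R"]
    return -c["R"].T@c["t"],d
def atz(c,uv,z):
    o,d=ray(c,uv); return o+d*((z-o[2])/d[:,2])[:,None]
def tri(ca,a,cb,b):
    o,d=ray(ca,[a]);p,e=ray(cb,[b]);d=d[0];e=e[0]
    s=np.linalg.lstsq(np.c_[d,-e],p-o,rcond=None)[0]
    A=o+s[0]*d;B=p+s[1]*e
    return (A+B)/2,np.linalg.norm(A-B)
def proj(c,X):
    return cv2.projectPoints(np.array(X,float).reshape(-1,1,3),cv2.Rodrigues(c["R"])[0],c["t"],K(c),np.array(c["dist_coeffs"],float))[0].reshape(-1,2)
def ochre(c,lo,hi):
    h=cv2.cvtColor(c["image"],cv2.COLOR_RGB2HSV)
    m=((h[...,0]>8)&(h[...,0]<24)&(h[...,1]>130)).astype(np.uint8)
    k=np.zeros_like(m);k[lo[1]:hi[1],lo[0]:hi[0]]=1
    return m*k
def crop(c,x,y,w,h,s,f):
    cv2.imwrite(f,cv2.resize(c["image"][y:y+h,x:x+w,::-1],None,fx=s,fy=s,interpolation=cv2.INTER_CUBIC))
E
python3 - <<'E'
import pickle,numpy as np,cv2
from h import *
d=pickle.load(open("c0.pkl","rb"));t,s=d["top"],d["side"]
crop(t,200,185,180,75,4.4,"pics/tcrop.png");crop(s,240,100,120,130,4.6,"pics/scrop.png")
mt=ochre(t,(205,225),(232,250));ms=ochre(s,(292,236),(322,258))
c=[]
for m in(mt,ms):
    y,x=np.nonzero(m);c.append((x.mean(),y.mean()));print(len(x),c[-1])
    if m is mt: print(cv2.minAreaRect(np.c_[x,y].astype(np.float32)))
print(tri(t,c[0],s,c[1]))
y,x=np.nonzero(mt);P=atz(t,np.c_[x,y],.02)[:,:2]*1000
r=cv2.minAreaRect(P.astype(np.float32));print(r,P.mean(0))
z=t["range_z"][y,x];o,dd=ray(t,np.c_[x,y]);print("range pts",np.median(o+dd*z[:,None],axis=0))
E
```

```text
192 (np.float64(218.69270833333334), np.float64(237.02083333333334))
((218.67123413085938, 236.87673950195312), (13.8108549118042, 14.279020309448242), 20.556047439575195)
200 (np.float64(307.6), np.float64(247.33))
(array([0.41936454, 0.23054809, 0.02121658]), np.float64(0.000235354594545463))
((419.6661682128906, 230.69815063476562), (33.86420440673828, 34.77263259887695), 70.37479400634766) [419.29124163 230.64375871]
range pts [0.41930648 0.23006494 0.02145398]
```

View pics/tcrop.png

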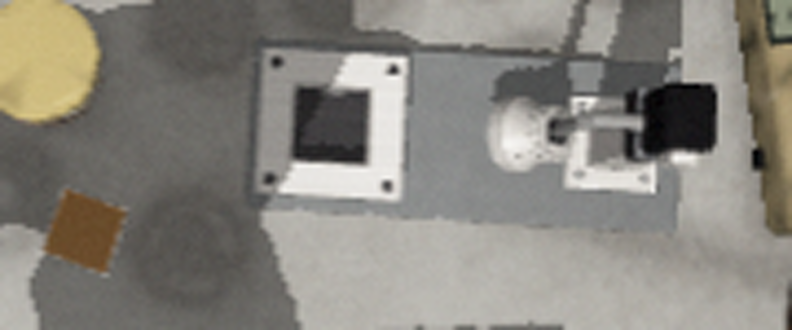

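View pics/scrop.png

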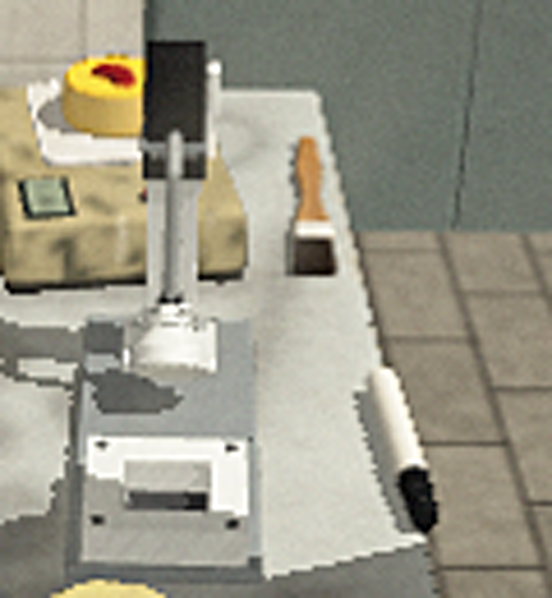

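Top crop: deck screws at (277,62), (394,69), (387,186), (269,178); recess corners at (295,87), (371,89), (367,163), (293,160); grip top at about (681,118). Side crop: the same screws at (97,519), (103,444), (232,447), (233,523). The button is the pale strip at (213,90).

Run:
```python
import pickle,numpy as np,cv2
from h import *
np.set_printoptions(precision=4,suppress=True)
d=pickle.load(open("c0.pkl","rb"));t,s=d["top"],d["side"]
T=lambda p:((np.array(p)+.5)/4.4-.5+[200,185])
S=lambda p:((np.array(p)+.5)/4.6-.5+[240,100])
tp=[(277,62),(394,69),(387,186),(269,178)];sp=[(97,519),(103,444),(232,447),(233,523)]
P=np.array([tri(t,T(a),s,S(b))[0] for a,b in zip(tp,sp)]);print(P,P.mean(0),[tri(t,T(a),s,S(b))[1] for a,b in zip(tp,sp)])
Q=atz(t,T(tp),.03);print("top screws",Q,Q.mean(0))
R=atz(t,T([(295,87),(371,89),(367,163),(293,160)]),.03);print("recess",R,R.mean(0))
v=Q[0]-Q[1]+Q[3]-Q[2];w=Q[0]-Q[3]+Q[1]-Q[2]
print("yaw of y axis",np.degrees(np.arctan2(-v[0],v[1])),np.degrees(np.arctan2(w[1],w[0])))
# clouds
def cloud(c):
    v,u=np.mgrid[:384,:512];uv=np.c_[u.ravel(),v.ravel()];o,dd=ray(c,uv);z=c["range_z"].ravel()
    X=o+dd*z[:,None];X[z==0]=np.nan;return X,c["image"].reshape(-1,3)
for n,c in d.items():
    X,I=cloud(c)
    m=(X[:,2]>.183)&(X[:,2]<.205)&(abs(X[:,0]-.48)<.07)&(abs(X[:,1]+.07)<.06)
    print(n,"griptop",m.sum(),X[m].mean(0),X[m].min(0),X[m].max(0))
    if m.sum()>4: print(cv2.minAreaRect((X[m][:,:2]*1000).astype(np.float32)), np.median(X[m][:,2]))
    m=(abs(X[:,2]-.03)<.006)&(abs(X[:,0]-.48)<.07)&(abs(X[:,1]-.1)<.07)
    print("deck",m.sum(),np.median(X[m],0),cv2.minAreaRect((X[m][:,:2]*1000).astype(np.float32)))
    m=(X[:,2]>.12)&(X[:,2]<.26)&(X[:,0]>.3)&(X[:,0]<.62)&(X[:,1]<.3)&(X[:,1]>-.2)
    print("tall", X[m].min(0),X[m].max(0))
X,I=cloud(t)
m=(X[:,2]>.15)&(X[:,0]>.4)&(abs(X[:,1]-.1)<.3);print("shelf min x",np.nanmin(X[m][:,0][X[m][:,0]>.55]),np.median(X[m][:,2]),X[m][:,2].max())
```

```text
[[0.5137 0.1245 0.0321]
 [0.5104 0.0594 0.0319]
 [0.4453 0.0632 0.0327]
 [0.449  0.1284 0.0326]] [0.4796 0.0939 0.0324] [np.float64(0.00011616794048248844), np.float64(0.0004813905574834177), np.float64(0.00029637155549708423), np.float64(0.0002816676315642035)]
top screws [[0.5139 0.1244 0.03  ]
 [0.5108 0.0591 0.03  ]
 [0.4456 0.063  0.03  ]
 [0.4493 0.1283 0.03  ]] [0.4799 0.0937 0.03  ]
recess [[0.5    0.1143 0.03  ]
 [0.4995 0.072  0.03  ]
 [0.4582 0.0741 0.03  ]
 [0.4594 0.1151 0.03  ]] [0.4793 0.0939 0.03  ]
yaw of y axis -2.9503281274045245 -3.4000129728809454
side griptop 106 [ 0.4707 -0.0599  0.19  ] [ 0.4502 -0.0777  0.1833] [ 0.4866 -0.05    0.1948]
((468.5372619628906, -63.47666549682617), (27.013504028320312, 36.2176513671875), 86.3155517578125) 0.1914357194259947
deck 648 [0.4798 0.099  0.0305] ((480.07171630859375, 93.50511932373047), (85.7878646850586, 79.49494934082031), 86.100830078125)
tall [ 0.4494 -0.0808  0.1201] [ 0.4885 -0.0204  0.1948]
top griptop 223 [ 0.4694 -0.0644  0.1924] [ 0.4493 -0.0787  0.183 ] [ 0.4867 -0.0516  0.1978]
((468.2828063964844, -64.59195709228516), (26.423404693603516, 37.82262420654297), 87.0271224975586) 0.19323559996329698
deck 748 [0.4796 0.0939 0.0312] ((479.8376159667969, 93.97917938232422), (78.05974578857422, 80.2718276977539), 86.99258422851562)
tall [ 0.4492 -0.0787  0.1253] [ 0.4893 -0.0197  0.1978]
shelf min x 0.616349878055179 0.1942591978924988 0.28885059284550163
```

Recess is at (0.480, 0.094), yaw about -3.1°. The block is at (0.4195, 0.2306), yaw about -19.6°. The grip axis works out at (0.471, -0.066), which agrees with its range points, and the heights fit the text. I'm moving above the block now.

Call:
{"method": "send_rows", "body": {"increments": [0, 0, -0.026, 1.5, -2.3, -0.8, 1, 0, 0, -0.026, 1.5, -2.3, -0.8, 1, 0, 0, 0, 1.5, -2.3, -0.8, 1, 0, 0, 0, 1.5, -2.3, -0.8, 1, 0, 0, 0, 1.5, -2.3, -0.8, 1, 0, 0, 0, 1.5, -2.3, -0.8, 1, 0, 0, 0, 1.5, -2.3, -0.8, 1, 0, 0, 0, 1.5, -2.3, -0.8, 1, 0, 0, 0, 1.5, -2.3, -0.8, 1, 0, 0, 0, 1.5, -2.3, -0.8, 1, 0, 0, 0, 1.5, -2.3, -0.8, 1, 0, 0, 0, 1.5, -2.3, -0.8, 1, 0, 0, 0, 1.5, -2.3, -0.8, 1, 0, 0, 0, 1.5, -2.3, -0.8, 1, 0, 0, 0, 1.5, -2.3, -0.8, 1, 0, 0, 0, 1.5, -2.3, -0.8, 1, 0, 0, 0, 0, 0, 0, 1, 0, 0, 0, 0, 0, 0, 1]}}

```text
time: 1.6
position: [0.419, 0.2298, 0.102]
tool_rot: [0.172, 0.985, -0.0, -0.001]
ft_force: [-0.1, 0.7, 0.2]
grip_width: 0.0871
grip_force: 0.0
```

```bash
cat > look.py <<'E'
import sys,cv2,numpy as np
from rig import robot
from scipy.spatial.transform import Rotation as Ro
from h import *
np.set_printoptions(precision=4,suppress=True)
def st():
    for i in range(1):
        o=robot.get_obs();R=Ro.from_quat(o["tool_rot"]).as_matrix()
        print(o["time"],o["position"],"z",R[:,2],"yawy",np.degrees(np.arctan2(R[1,1],R[0,1])),"F",o["ft_force"],o["grip_width"],o["grip_force"])
    return o
def pic(n,X,f,w=120,h=110,s=5,mark=()):
    c=robot.camera(n);u,v=proj(c,[X])[0].astype(int);x=min(max(u-w//2,0),512-w);y=min(max(v-h//2,0),384-h)
    crop(c,x,y,w,h,s,f);print(n,"off",x,y,[(proj(c,[m])[0]-[x,y]+.5)*s-.5 for m in mark]);return c
E
python3 - <<'E'
from look import *
st()
pic("side",[.4195,.2306,.05],"pics/s1.png",mark=[[.4195,.2306,.02]])
st()
E
```

```text
1.6 [0.419  0.2298 0.102 ] z [-0.0014 -0.0002 -1.    ] yawy 70.22036867481941 F [-0.0592  0.6979  0.2347] 0.0870874688334137 0.0
side off 248 181 [array([299.7628, 336.0609])]
1.65 [0.4183 0.2306 0.1023] z [-0.0014 -0.0001 -1.    ] yawy 70.31596720839634 F [-0.1307  0.4886 -1.0873] 0.08686376240045565 0.0
```

View pics/s1.png

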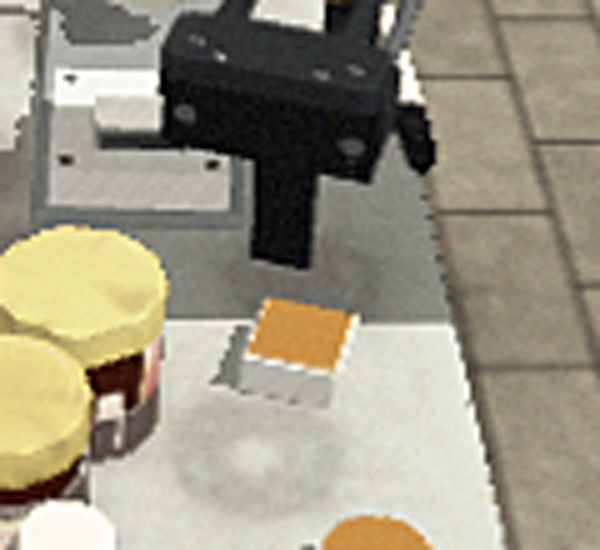

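The block's painted top is centred at (303,334) in the crop. The predicted mark is at (300,336), so alignment is good. Descending and gripping.

Call:
{"method": "send_rows", "body": {"increments": [0, 0, 0, 0, 0, -2, 1, 0, 0, 0, 0, 0, -2, 1, 0, 0, 0, 0, 0, -2, 1, 0, 0, 0, 0, 0, -1.3, 1, 0, 0, 0, 0, 0, -0.7, 1, 0, 0, 0, 0, 0, -0.7, 1, 0, 0, 0, 0, 0, 0, 1, 0, 0, 0, 0, 0, 0, 1, 0, 0, 0, 0, 0, 0, 0.4, 0, 0, 0, 0, 0, 0, 0.2, 0, 0, 0, 0, 0, 0, 0.2, 0, 0, 0, 0, 0, 0, 0.2, 0, 0, 0, 0, 0, 0, 0.2, 0, 0, 0, 0, 0, 0, 0.2, 0, 0, 0, 0, 0, 0, 0.2, 0, 0, 0, 0, 0, 0, 0.2], "newtons": 20}}

```text
time: 2.98
position: [0.4186, 0.2309, 0.0156]
tool_rot: [0.17, 0.985, -0.0, -0.0]
ft_force: [0.3, -0.8, 0.8]
grip_width: 0.0415
grip_force: 0.2
```

Call:
{"method": "send_rows", "body": {"increments": [0, 0, 0, 0, 0, 0, 0.2, 0, 0, 0, 0, 0, 0, 0.2, 0, 0, 0, 0, 0, 0, 0.2, 0, 0, 0, 0, 0, 0, 0.2], "newtons": 20}}

```text
time: 3.32
position: [0.4185, 0.2309, 0.0156]
tool_rot: [0.17, 0.985, -0.0, -0.0]
ft_force: [-0.2, 0.5, 0.8]
grip_width: 0.0394
grip_force: 20.0
```

Call:
{"method": "send_rows", "body": {"increments": [0, 0, 0, 0, 0, 1, 0.2, 0, 0, 0, 0, 0, 2.4, 0.2, 0, 0, 0, 0, 0, 2.5, 0.2, 0, 0, 0, 0, 0, 2.5, 0.2, 0, 0, -0.1066, 0.5, -1.145, 0, 0.2, 0, 0, -0.1066, 0.5, -1.145, 0, 0.2, 0, 0, -0.1066, 0.5, -1.145, 0, 0.2, 0, 0, -0.1066, 0.5, -1.145, 0, 0.2, 0, 0, -0.1066, 0.5, -1.145, 0, 0.2, 0, 0, -0.1066, 0.5, -1.145, 0, 0.2, 0, 0, -0.1066, 0.5, -1.145, 0, 0.2, 0, 0, -0.1066, 0.5, -1.145, 0, 0.2, 0, 0, -0.1066, 0.5, -1.145, 0, 0.2, 0, 0, -0.1066, 0.5, -1.145, 0, 0.2, 0, 0, -0.1066, 0.5, -1.145, 0, 0.2, 0, 0, -0.1066, 0.5, -1.145, 0, 0.2]}}

```text
time: 4.65
position: [0.4786, 0.093, 0.1001]
tool_rot: [0.726, 0.687, 0.0, -0.0]
ft_force: [-0.1, -0.0, 0.3]
grip_width: 0.0399
grip_force: 20.0
```

Call:
{"method": "send_rows", "body": {"increments": [0, 0, 0, 0, 0, -1, 0.2, 0, 0, 0, 0, 0, -1, 0.2, 0, 0, 0, 0, 0, -1, 0.2, 0, 0, 0, 0, 0, 0, 0.2, 0, 0, 0, 0, 0, 0, 0.2]}}

```text
time: 5.07
position: [0.4775, 0.0939, 0.0688]
tool_rot: [0.724, 0.689, -0.001, -0.001]
ft_force: [0.2, -0.4, -1.1]
grip_width: 0.0398
grip_force: 20.0
```

Run:
```python
from look import *
o=st();p=o["position"]
c=pic("side",[.48,.1,.04],"pics/s2.png",w=75,h=70,s=8,mark=[p+[-.01,0,-.006],[.4796,.0938,.03]])
m=ochre(c,(248,150),(300,220));y,x=np.nonzero(m);print(len(x),x.mean(),y.mean())
```

```text
5.0667 [0.4775 0.0939 0.0688] z [-0.0026  0.0001 -1.    ] yawy -2.833896272703892 F [ 0.1803 -0.4231 -1.0569] 0.03975331806648722 19.994923174381256
side off 238 168 [array([351.4953, 204.9168]), array([304.8171, 301.6932])]
244 273.79918032786884 176.31147540983608
```

View pics/s2.png

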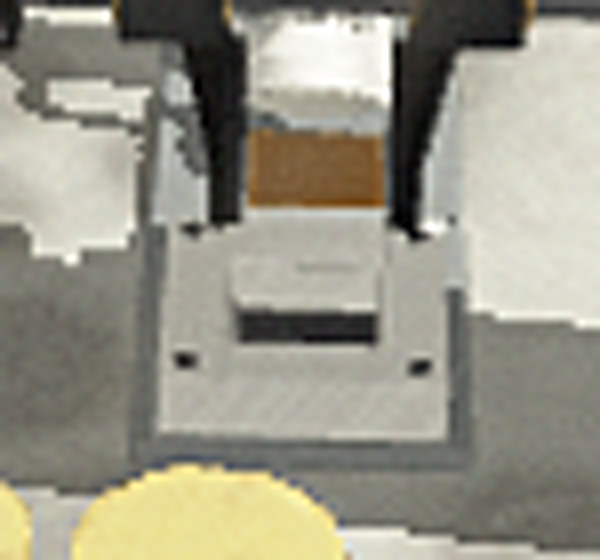

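The held block's top front edge runs (248,208)–(385,207), back edge about row 132. The recess mouth's near edge runs (238,341)–(377,341). Working out the relative offset in this one camera.

Run:
```python
from look import *
import pickle
s=pickle.load(open("c0.pkl","rb"))["side"]
S=lambda p:((np.array(p)+.5)/8-.5+[238,168])
f=atz(s,S([(248,208),(385,207),(388,132),(250,132)]),.0728);print(f,f.mean(0))
g=atz(s,S([(238,342),(377,342)]),.03);print(g,g.mean(0))
q=atz(s,S([(185,360),(419,367),(415,235),(193,229)]),.03);print(q,q.mean(0))
m=f.mean(0);n=s["image"]
c=atz(s,[(273.8,176.31)],.0728);print("ochre centroid",c)
```

```text
[[0.4968 0.1106 0.0728]
 [0.4594 0.1101 0.0728]
 [0.4564 0.0717 0.0728]
 [0.4953 0.0718 0.0728]] [0.477  0.0911 0.0728]
[[0.4989 0.1134 0.03  ]
 [0.4602 0.1134 0.03  ]] [0.4796 0.1134 0.03  ]
[[0.5138 0.122  0.03  ]
 [0.4493 0.1253 0.03  ]
 [0.4463 0.0599 0.03  ]
 [0.5108 0.0568 0.03  ]] [0.48  0.091 0.03 ]
ochre centroid [[0.4829 0.0381 0.0728]]
```

Call:
{"method": "send_rows", "body": {"increments": [0, 0, 0, 0.12, 0, -0.8, 0.2, 0, 0, 0, 0.1, 0, -0.8, 0.2, 0, 0, 0, 0, 0, -0.5, 0.2, 0, 0, 0, 0, 0, -0.2, 0.2, 0, 0, 0, 0, 0, 0, 0.2, 0, 0, 0, 0, 0, 0, 0.2]}}

```text
time: 5.62
position: [0.4806, 0.0935, 0.0463]
tool_rot: [0.725, 0.689, -0.0, -0.0]
ft_force: [-0.6, 0.2, -0.2]
grip_width: 0.0399
grip_force: 20.0
```

Call:
{"method": "send_rows", "body": {"increments": [0, 0, 0, 0, 0, -0.1, 0.2, 0, 0, 0, 0, 0, -0.1, 0.2, 0, 0, 0, 0, 0, -0.1, 0.2, 0, 0, 0, 0, 0, 0, 0.2]}}

```text
time: 5.95
position: [0.4807, 0.0935, 0.0436]
tool_rot: [0.725, 0.689, 0.0, 0.0]
ft_force: [0.1, 0.1, -0.1]
grip_width: 0.0396
grip_force: 20.0
```

Call:
{"method": "send_rows", "body": {"increments": [0, 0, 0, 0, 0, -0.1, 0.2, 0, 0, 0, 0, 0, -0.1, 0.2, 0, 0, 0, 0, 0, -0.05, 0.2, 0, 0, 0, 0, 0, 0, 0.2, 0, 0, 0, 0, 0, 0, 0.2]}}

```text
time: 6.37
position: [0.4806, 0.0935, 0.041]
tool_rot: [0.725, 0.689, -0.0, -0.0]
ft_force: [0.2, -0.8, -0.9]
grip_width: 0.0395
grip_force: 20.0
```

Run:
```python
from look import *
o=st();p=o["position"]
c=pic("side",[.48,.1,.04],"pics/s3.png",w=75,h=70,s=8,mark=[p])
```

```text
6.3667 [0.4806 0.0935 0.041 ] z [-0.0003  0.     -1.    ] yawy -2.8778954911932564 F [ 0.1684 -0.7816 -0.8786] 0.03954312023386354 19.994537830352783
side off 238 168 [array([302.0689, 269.0634])]
```

View pics/s3.png

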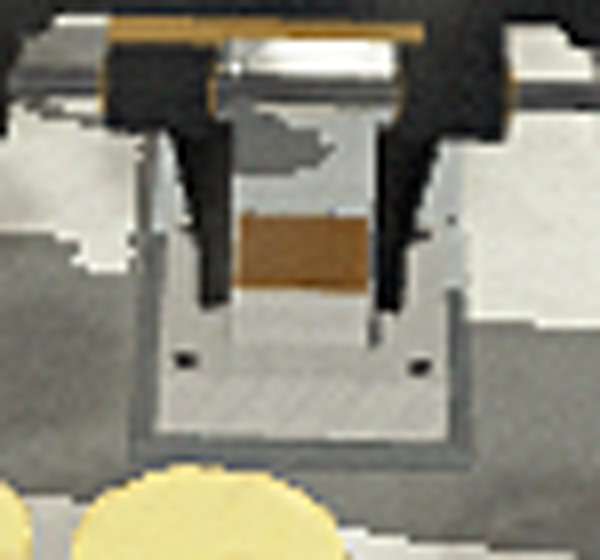

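The block is inside the mouth: its top spans (236,213)–(368,292) and its front face vanishes at the near mouth edge (row ~343), with no contact force. Releasing, lifting and closing the fingers.

Call:
{"method": "send_rows", "body": {"increments": [0, 0, 0, 0, 0, 0, 0.75, 0, 0, 0, 0, 0, 0, 0.75, 0, 0, 0, 0, 0, 0, 0.75, 0, 0, 0, 0, 0, 0, 0.75, 0, 0, 0, 0, 0, 0, 0.75, 0, 0, 0, 0, 0, 1.5, 0.75, 0, 0, 0, -0.05, 0, 1.5, 0.75, 0, 0, 0, 0, 0, 0, 0, 0, 0, 0, 0, 0, 0, 0, 0, 0, 0, 0, 0, 0, 0, 0, 0, 0, 0, 0, 0, 0, 0, 0, 0, 0, 0, 0, 0, 0, 0, 0, 0, 0, 0, 0, 0, 0, 0, 0, 0, 0, 0, 0, 0, 0, 0, 0, 0, 0, 0, 0, 0, 0, 0, 0, 0, 0, 0, 0, 0, 0, 0, 0, 0, 0, 0, 0, 0, 0, 0]}}

```text
time: 7.92
position: [0.4802, 0.0935, 0.071]
tool_rot: [0.725, 0.689, -0.0, -0.0]
ft_force: [0.0, -0.2, 0.1]
grip_width: 0.0031
grip_force: 0.0
```

Run:
```python
from look import *
o=st()
c=pic("side",[.48,.1,.04],"pics/s4.png",w=75,h=70,s=8)
```

```text
7.9167 [0.4802 0.0935 0.071 ] z [-0.0001 -0.     -1.    ] yawy -2.8749025556168597 F [ 0.0207 -0.2328  0.063 ] 0.003139981717295216 0.0
side off 238 168 []
```

View pics/s4.png

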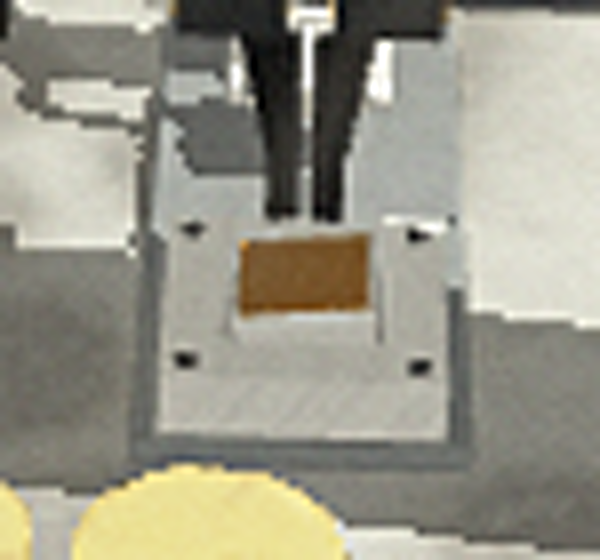

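The block sits loosely in the recess on the clip: top centre at (304,275), still about 8 mm proud. Now pressing straight down.

Call:
{"method": "send_rows", "body": {"increments": [0, 0, 0, 0, 0, -1, 0, 0, 0, 0, 0, 0, -1, 0, 0, 0, 0, 0, 0, -0.3, 0, 0, 0, 0, 0, 0, -0.2, 0, 0, 0, 0, 0, 0, -0.2, 0, 0, 0, 0, 0, 0, 0, 0]}}

```text
time: 8.47
position: [0.4797, 0.0935, 0.0435]
tool_rot: [0.725, 0.689, -0.0, -0.0]
ft_force: [-0.2, 0.4, -0.2]
grip_width: 0.0005
grip_force: 0.0
```

Call:
{"method": "send_rows", "body": {"increments": [0, 0, 0, 0, 0, -0.15, 0, 0, 0, 0, 0, 0, -0.15, 0, 0, 0, 0, 0, 0, 0, 0]}}

```text
time: 8.72
position: [0.4805, 0.0935, 0.041]
tool_rot: [0.725, 0.689, 0.0, 0.0]
ft_force: [-0.5, -0.2, 0.4]
grip_width: 0.0001
grip_force: 0.0
```

Call:
{"method": "send_rows", "body": {"increments": [0, 0, 0, 0, 0, -0.1, 0, 0, 0, 0, 0, 0, -0.1, 0, 0, 0, 0, 0, 0, -0.05, 0, 0, 0, 0, 0, 0, 0, 0]}}

```text
time: 9.05
position: [0.4807, 0.0935, 0.0386]
tool_rot: [0.725, 0.689, 0.0, 0.0]
ft_force: [-0.4, -1.0, 0.6]
grip_width: 0.0004
grip_force: 0.2
```

Call:
{"method": "send_rows", "body": {"increments": [0, 0, 0, 0, 0, -0.05, 0, 0, 0, 0, 0, 0, -0.05, 0, 0, 0, 0, 0, 0, 0, 0]}}

```text
time: 9.3
position: [0.4806, 0.0935, 0.0384]
tool_rot: [0.725, 0.689, 0.0, 0.0]
ft_force: [-1.4, -0.4, 8.9]
grip_width: 0.0004
grip_force: 4.0
```

Call:
{"method": "send_rows", "body": {"increments": [0, 0, 0, 0, 0, -0.03, 0, 0, 0, 0, 0, 0, 0, 0, 0, 0, 0, 0, 0, 0, 0]}}

```text
time: 9.55
position: [0.4807, 0.0935, 0.0384]
tool_rot: [0.725, 0.689, 0.001, 0.001]
ft_force: [-1.8, -1.2, 10.5]
grip_width: 0.0001
grip_force: 5.3
```

Call:
{"method": "send_rows", "body": {"increments": [0, 0, 0, 0, 0, -0.05, 0, 0, 0, 0, 0, 0, 0, 0, 0, 0, 0, 0, 0, 0, 0]}}

```text
time: 9.8
position: [0.4807, 0.0935, 0.0383]
tool_rot: [0.725, 0.689, 0.001, 0.001]
ft_force: [-1.6, -0.5, 14.8]
grip_width: 0.0005
grip_force: 7.4
```

Call:
{"method": "send_rows", "body": {"increments": [0, 0, 0, 0, 0, 1, 0, 0, 0, 0, 0, 0, 3, 0, 0, 0, 0, 0, 0, 4, 1, 0, 0, 0, 0, 0, 4, 1, 0, 0, 0, 0, 0, 4, 1, 0, 0, 0, 0, 0, 4, 1, 0, 0, 0, 0, 0, 0, 1, 0, 0, 0, 0, 0, 0, 1]}}

```text
time: 10.47
position: [0.4815, 0.0936, 0.2393]
tool_rot: [0.725, 0.689, 0.002, 0.002]
ft_force: [-0.4, -0.3, -0.5]
grip_width: 0.0329
grip_force: 0.0
```

Run:
```python
from look import *
o=st()
c=pic("side",[.48,.1,.04],"pics/s5.png",w=75,h=70,s=8)
h=cv2.cvtColor(c["image"],cv2.COLOR_RGB2HSV)
m=ochre(c,(264,190),(290,212));y,x=np.nonzero(m);z=c["range_z"][y,x];oo,d=ray(c,np.c_[x,y]);X=oo+d*z[:,None];print(len(x),np.median(X,0),x.mean(),y.mean())
# deck height from range beside
uv=np.array([(x_,y_) for x_ in range(262,290) for y_ in range(214,221)]);z=c["range_z"][uv[:,1],uv[:,0]];oo,d=ray(c,uv);X=oo+d*z[:,None];print(np.median(X,0))
```

```text
10.4667 [0.4815 0.0936 0.2393] z [ 0.0062 -0.0002 -1.    ] yawy -2.8637306770034883 F [-0.4101 -0.2914 -0.4978] 0.032897590814613284 0.0
side off 238 168 []
137 [0.4788 0.0944 0.0307] 276.0 205.05109489051094
[0.4813 0.1316 0.0249]
```

View pics/s5.png

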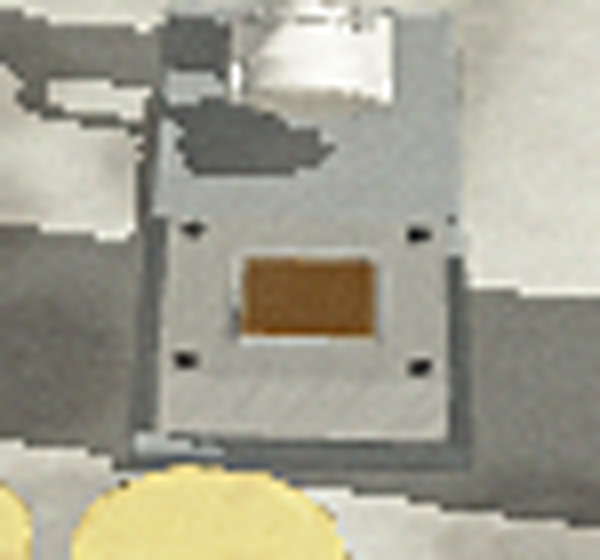

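The block is flush: top spans (241,258)–(376,336), with range height 0.0307 against the 0.030 deck. Now over to the lamp grip.

Call:
{"method": "send_rows", "body": {"increments": [0, 0, 0, -0.16, -2.66, 0, 1, 0, 0, 0, -0.16, -2.66, 0, 1, 0, 0, 0, -0.16, -2.66, 0, 1, 0, 0, 0, -0.16, -2.66, 0, 1, 0, 0, 0, -0.16, -2.66, 0, 1, 0, 0, 0, -0.16, -2.66, 0, 1, 0, 0, 0, 0, 0, 0, 1, 0, 0, 0, 0, 0, 0, 1, 0, 0, 0, 0, 0, 0, 1]}}

```text
time: 11.27
position: [0.4693, -0.0653, 0.2351]
tool_rot: [0.725, 0.689, -0.001, -0.002]
ft_force: [0.7, 0.3, -0.6]
grip_width: 0.0858
grip_force: 0.0
```

Run:
```python
from look import *
o=st()
c=pic("side",[.471,-.06,.2],"pics/s6.png",w=75,h=70,s=8,mark=[[.471,-.066,.193],[.471,-.053,.193],[.471,-.053,.141]])
```

```text
11.2667 [ 0.4693 -0.0653  0.2351] z [-0.0041  0.0021 -1.    ] yawy -2.91610099595884 F [ 0.6892  0.2843 -0.6263] 0.08581724367891479 0.0
side off 241 73 [array([302.6473, 301.9247]), array([304.5999, 319.2317]), array([300.0544, 479.2554])]
```

View pics/s6.png

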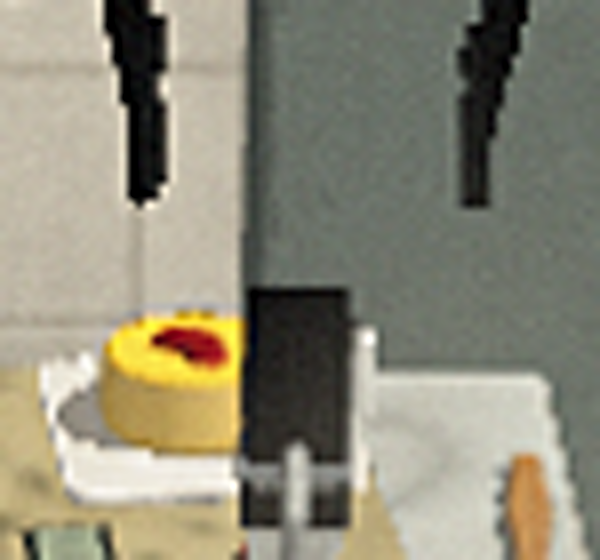

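The grip's black body spans columns 247–349 (centre 298). The fingers' inner edges are at 165 and 460 (centre 312), so they need about +2.5 mm in x. Shifting and descending.

Call:
{"method": "send_rows", "body": {"increments": [0, 0, 0, 0.12, 0, -1.5, 1, 0, 0, 0, 0.13, 0, -1.5, 1, 0, 0, 0, 0, 0, -1.5, 1, 0, 0, 0, 0, 0, -1.5, 1, 0, 0, 0, 0, 0, -1.2, 1, 0, 0, 0, 0, 0, -0.4, 1, 0, 0, 0, 0, 0, 0, 1, 0, 0, 0, 0, 0, 0, 1, 0, 0, 0, 0, 0, 0, 1]}}

```text
time: 12.07
position: [0.4737, -0.0658, 0.1613]
tool_rot: [0.724, 0.689, 0.0, 0.001]
ft_force: [-0.1, -0.1, 0.0]
grip_width: 0.0868
grip_force: 0.0
```

Call:
{"method": "send_rows", "body": {"increments": [0, 0, 0, -0.1, 0, 0, 0.6, 0, 0, 0, 0, 0, 0, 0.6, 0, 0, 0, 0, 0, 0, 0.6, 0, 0, 0, 0, 0, 0, 0.45, 0, 0, 0, 0, 0, 0, 0.45, 0, 0, 0, 0, 0, 0, 0.45, 0, 0, 0, 0, 0, 0, 0.2, 0, 0, 0, 0, 0, 0, 0.2, 0, 0, 0, 0, 0, 0, 0.2, 0, 0, 0, 0, 0, 0, 0.2, 0, 0, 0, 0, 0, 0, 0.2, 0, 0, 0, 0, 0, 0, 0.2, 0, 0, 0, 0, 0, 0, 0.2], "newtons": 30}}

```text
time: 13.15
position: [0.4715, -0.066, 0.1606]
tool_rot: [0.725, 0.689, -0.0, -0.001]
ft_force: [-3.5, -0.8, 1.4]
grip_width: 0.032
grip_force: 30.0
```

Width is 32.0 mm, so the button is fully in. Lifting.

Call:
{"method": "send_rows", "body": {"increments": [0, 0, 0, -0.05, 0, 0.3, 0.2, 0, 0, 0, 0, 0, 0.5, 0.2, 0, 0, 0, 0, 0, 0.7, 0.2, 0, 0, 0, 0, 0, 0.8, 0.2, 0, 0, 0, 0, 0, 0.8, 0.2, 0, 0, 0, 0, 0, 0.8, 0.2, 0, 0, 0, 0, 0, 0.8, 0.2, 0, 0, 0, 0, 0, 0, 0.2]}}

```text
time: 13.82
position: [0.4715, -0.066, 0.2094]
tool_rot: [0.725, 0.689, 0.0, 0.0]
ft_force: [-0.8, -0.1, -3.8]
grip_width: 0.0318
grip_force: 30.0
```

Call:
{"method": "send_rows", "body": {"increments": [0, 0, 0, 0, 0, 0.5, 0.2, 0, 0, 0, 0, 0, 0.8, 0.2, 0, 0, 0, 0, 0, 0.8, 0.2, 0, 0, 0, 0, 0, 0.8, 0.2, 0, 0, 0, 0, 0, 0.8, 0.2, 0, 0, 0, 0, 0, 0.7, 0.2, 0, 0, 0, 0, 0, 0.3, 0.2, 0, 0, 0, 0, 0, 0, 0.2, 0, 0, 0, 0, 0, 0, 0.2]}}

```text
time: 14.57
position: [0.4715, -0.066, 0.2548]
tool_rot: [0.725, 0.689, 0.0, -0.0]
ft_force: [-1.6, 0.3, -4.7]
grip_width: 0.032
grip_force: 30.0
```

Call:
{"method": "send_rows", "body": {"increments": [0, 0, 0, 0, 0, 0.1, 0.2, 0, 0, 0, 0, 0, 0.1, 0.2, 0, 0, 0, 0, 0, 0, 0.2]}}

```text
time: 14.82
position: [0.4715, -0.066, 0.2566]
tool_rot: [0.725, 0.689, -0.0, -0.0]
ft_force: [-1.7, 0.7, -3.4]
grip_width: 0.032
grip_force: 30.0
```

Call:
{"method": "send_rows", "body": {"increments": [0, 0, 0, 0, 0, 0.1, 0.2, 0, 0, 0, 0, 0, 0.1, 0.2, 0, 0, 0, 0, 0, 0.1, 0.2, 0, 0, 0, 0, 0, 0, 0.2, 0, 0, 0, 0, 0, 0, 0.2]}}

```text
time: 15.23
position: [0.4715, -0.066, 0.2598]
tool_rot: [0.725, 0.689, -0.0, -0.0]
ft_force: [-0.5, 0.8, -3.3]
grip_width: 0.032
grip_force: 30.0
```

Call:
{"method": "send_rows", "body": {"increments": [0, 0, 0, 0, 0, 0.1, 0.2, 0, 0, 0, 0, 0, 0.05, 0.2, 0, 0, 0, 0, 0, 0, 0.2, 0, 0, 0, 0, 0, 0, 0.2]}}

```text
time: 15.57
position: [0.4715, -0.066, 0.2606]
tool_rot: [0.725, 0.689, -0.0, -0.0]
ft_force: [-1.1, 0.6, -10.4]
grip_width: 0.0317
grip_force: 30.0
```

Call:
{"method": "send_rows", "body": {"increments": [0, 0, 0, 0, 0, 0, 0.2, 0, 0, 0, 0, 0, 0, 0.2, 0, 0, 0, 0, 0, 0, 0.2, 0, 0, 0, 0, 0, 0, 0.2, 0, 0, 0, 0, 0, 0, 0.2, 0, 0, 0, 0, 0, 0, 0.2, 0, 0, 0, 0, 0, 0, 0.2, 0, 0, 0, 0, 0, 0, 0.2, 0, 0, 0, 0, 0, 0, 0.2, 0, 0, 0, 0, 0, 0, 0.2]}}

```text
time: 16.4
position: [0.4715, -0.066, 0.2607]
tool_rot: [0.725, 0.689, -0.0, -0.0]
ft_force: [2.2, -0.2, -20.6]
grip_width: 0.0317
grip_force: 30.0
```

Run:
```python
from look import *
o=st()
c=pic("side",[.475,0,.12],"pics/s7.png",w=130,h=150,s=4,mark=[[.4715,-.053,.293],[.4715,-.053,.241]])
```

```text
16.4 [ 0.4715 -0.066   0.2607] z [-0.0006  0.0003 -1.    ] yawy -2.8787833248813044 F [  2.1784  -0.174  -20.5834] 0.03166566923457228 29.99499998477404
side off 212 75 [array([271.5999, -12.9635]), array([269.3036,  74.2122])]
```

View pics/s7.png

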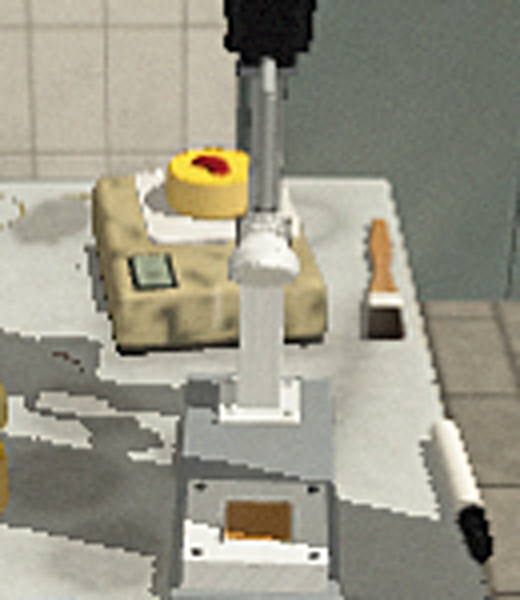

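The lamp is at the top: the grip's lower end is at about (270,68), the lamp is raised, and the block is still flush at (258,520). The pull is creeping up (20 N), so I'll ease it slightly.

Call:
{"method": "send_rows", "body": {"increments": [0, 0, 0, 0, 0, -0.03, 0.2, 0, 0, 0, 0, 0, 0, 0.2, 0, 0, 0, 0, 0, 0, 0.2, 0, 0, 0, 0, 0, 0, 0.2, 0, 0, 0, 0, 0, 0, 0.2, 0, 0, 0, 0, 0, 0, 0.2, 0, 0, 0, 0, 0, 0, 0.2, 0, 0, 0, 0, 0, 0, 0.2, 0, 0, 0, 0, 0, 0, 0.2, 0, 0, 0, 0, 0, 0, 0.2], "newtons": 40}}

```text
time: 17.28
position: [0.4715, -0.066, 0.2607]
tool_rot: [0.725, 0.689, -0.0, -0.0]
ft_force: [3.7, 0.4, -23.7]
grip_width: 0.0318
grip_force: 40.0
```

Call:
{"method": "send_rows", "body": {"increments": [0, 0, 0, 0, 0, -0.03, 0.2, 0, 0, 0, 0, 0, 0, 0.2, 0, 0, 0, 0, 0, 0, 0.2, 0, 0, 0, 0, 0, 0, 0.2, 0, 0, 0, 0, 0, 0, 0.2, 0, 0, 0, 0, 0, 0, 0.2, 0, 0, 0, 0, 0, 0, 0.2, 0, 0, 0, 0, 0, 0, 0.2, 0, 0, 0, 0, 0, 0, 0.2, 0, 0, 0, 0, 0, 0, 0.2]}}

```text
time: 18.12
position: [0.4715, -0.066, 0.2607]
tool_rot: [0.725, 0.689, -0.0, -0.0]
ft_force: [0.3, 0.5, -20.7]
grip_width: 0.0317
grip_force: 40.0
```

The pull is steady, the lamp is against the stop and the button is fully in. Handing in.

```bash
python3 -c "
from rig import robot
print(robot.hand_in())"
```

```text
the job is handed in; nothing more can be done
None
```

I handed the job in at about 18 s: the block is flush in the recess, painted face up, and the lamp is held at the second stop with the button squeezed; the hand-in gave no verdict.

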